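# Third hand at the crate jig: glue cap, then hold the panel to the fence

## Task

Press the red nozzle cap of the glue bottle all the way down for a moment and let it spring back up, so that there is a dab of glue for the worker. Then lift the pine crate panel by its batten, lay it flat on the jig bed with its long edge flush against the aluminium fence and its ends level with the fence's ends, and push it into the sprung fence until the fence has given about half of its travel (about 11 N), never driving it onto its hard stop. Finish while still holding the panel there with that steady push, ready to be nailed, and leave the other things on the bench alone.

Things in the scene. Friction and masses are not known exactly. Their poses are not given: they have to be found in the camera images.
- cap_top (a point): The middle of the top of the red nozzle cap (34 mm across, a thin spout on one side) of the yellow glue bottle. The bottle is fixed upright to the bench on a small foot with a dish under the spout; the cap's top is 142 mm above the bench when up. z axis up.
- cap (a joint): How far the sprung nozzle cap is pressed down, in m: 0 = up, 0.012 = fully down. It moves straight down, takes 3.2 N to start and about 8 N fully down, and springs back when let go.
- panel_center (a point): The centre, half-way up (25 mm above its underside), of the loose pine crate panel (about 0.2 to 0.35 kg): a board 100 mm (its x) by 200 mm (its y) and 12 mm thick, lying flat, with one brown upright batten fixed along the middle of its top, 24 mm thick (x), 160 mm long (y) and 38 mm high, so 50 mm high over all. The batten is the thing to grip. Axes: z up; x across the batten, y along it. Both ways round are alike.
- fence_face (a point): On the aluminium fence with an orange top stripe: the middle of the length of its flat front face, 18 mm above the bench. x points into the fence (the way to push), y along the fence, z up. The fence is 200 mm long and reaches from 14 to 39 mm above the bench. The point moves with the fence when it is pushed back.
- jig: The jig fixed to the bench, axes as the fence's. In front of the fence lies its dark wooden bed, flat, top 12 mm above the bench, reaching 160 mm out from the unpressed fence face and 250 mm wide. Behind the fence, 40 mm behind the unpressed face, stands a steel block 46 mm high. Origin: on the bench, 50 mm in front of the middle of the unpressed face.
- fence (a joint): How far the sprung fence is pushed back along its x, in m: 0 = at rest, 0.014 = at its hard stop. It needs 4 N to start and 1 N more for each mm: 7 mm (half-way) is 11 N.
- jar: Bystander, to be left alone: a closed glass jar with a steel cap, 68 mm across, 85 mm high; origin in the middle of its underside.
- hammer: Bystander, to be left alone: a hammer lying down, on the robot's right.
- screwdriver: Bystander, to be left alone: a screwdriver lying down, close in front of the robot.
- nailer: Bystander, to be left alone: a red and black nail gun lying on its side, about 240 x 200 mm, 50 mm high; origin in the middle of its underside.
- carton: Bystander, to be left alone: a red box of staples, 90 x 160 x 55 mm; origin in the middle of its underside.
- tape: Bystander, to be left alone: a yellow tape measure, 70 x 36 x 62 mm high; origin in the middle of its underside.
- roll: Bystander, to be left alone: a roll of tape lying flat, 104 mm across, 48 mm high; origin in the middle of its underside.
There are look-alikes about, which are no part of the job. Leave any blue or green look-alike of the part that bears cap_top alone.

How it is judged (in metres and radians):
On the way, in this order (a step that is already met when the one before it is completed fails the run):
1. the nozzle cap is pressed down (at least 9.5 of its 12 mm) for a moment (value of joint cap above 0.0095 m), for 0.1 s.
2. the cap has sprung back up (value of joint cap below 0.002 m), for 0.1 s.
At the end, for the whole second after the job is handed in: Fingers press the panel (over 3 N); panel presses the fence with 7 to 15 N, fence pushed back 3 to 11 mm; panel flat (0.06 rad, at most 5 mm off the bed), square to the fence (0.06 rad), centred along it within 15 mm, still; cap up (contact force between panel and fence between 7 and 15 N and value of joint fence between 0.003 and 0.011 m and contact force between the fingers and panel above 3 N and y of panel_center in the frame of fence_face between -0.015 and 0.015 m and angle between the x axis of panel_center and the x axis of fence_face, either way round below 0.06 rad and angle between panel_center's own z axis and vertical below 0.06 rad and z of panel_center in the frame of fence_face below 0.024 m and linear speed of panel below 0.02 m/s and value of joint cap below 0.002 m); the arm keeps its last pose, push and grip.
It fails at once if the fence is driven onto its hard stop (value of joint fence above 0.0135 m).
It fails at once if a bystander is disturbed (moved over 25 mm) (distance of any of jar, hammer, screwdriver, nailer, carton, tape, roll from where it was at the start of the episode above 0.025 m).
It also fails if it takes over 61 s, if anything falls off the work surface, if the arm or the gripper's body presses on something with over 40 N, if the wrist force passes 120 N, or if a joint passes its speed limit or range.

## Robot

A 7-joint arm with a two-finger parallel gripper is mounted at the origin on the work surface. World frame = base frame: x ahead of the robot, y to its left, z up, the work surface at z = 0. Lengths are in mm, angles in degrees, forces in N, time in s.
With the tool pointing down it reaches from about 400 to 850 mm from the base axis. Payload 6.9 kg.
Tool frame: the origin (TCP) lies midway between the tips of the shut fingers; the grasp point (between the pads) lies 19 mm behind it; z points along the fingers, y is the line along which they close (so a half turn about z gives the same grasp; the last joint's range is limited). The gripper opens to 85 mm and grips with 20 to 120 N. Pads are 22 mm wide; open, the fingers measure 114 mm over their backs; the gripper's body (76 mm by 85 mm) begins 54 mm behind the grasp point. The pads swing forward as they close: fully open they stand 13 mm farther back than shut.
Start: joints at [73.654, 29.078, -13.613, 85.955, 7.202, 65.827, -8.869], TCP at [238.05, -577.878, 231.275] pointing down, gripper open.
Joint ranges: [-176.47, 176.47], [-13.61, 117.27], [-81.72, 77.17], [0.22, 143.17], [-87.28, 267.28], [10, 112.55], [-165.47, 165.47]. Speed limits (degrees/s): [136.94, 136.94, 180, 180, 180, 180, 180].

## Interface

Orientations are given as [roll, pitch, yaw] about the fixed x, y, z axes, in that order (R = Rz(yaw) Ry(pitch) Rx(roll)).
In Python, from cell import get_state, grab_frame, camera_info, hand_in gives the robot as it stands. The module is installed in compiled form; this text tells all that it offers.
- The arm moves only by the shell command python3 -m handwheel 'ROWS' [FORCE]. ROWS is JSON, a list of rows, each a list of 3 entries, a list of its own where there are three numbers: the shift along the tool's x, y, z in m, then the turn, a rotation vector about the tool's x, y, z in degrees, then the closure in counts, from 0 (fully open) to 255 (shut). A call has 1 to 20 rows; each row is the pose to reach, as a shift and turn from the pose commanded when the call began, along the tool's axes at that moment; what a row does not reach only later rows make up. A row lasts 1/12 s, in which the tool goes at most 41.7 mm and 7.16 degrees, less where a joint would pass 70% of its speed; a pose out of reach is approached as far as the arm can. A call with a gripper value outside its range is refused whole. The fingers move at their own pace and stop on an object; FORCE is the grip in N (left out, the last holds). Time passes only in rows, so rows that repeat a pose let the fingers close. It gives the time, the measured TCP pose, the force, the opening and the grip force at its end, in the units of the state.
- get_state(): the state, without advancing time (a new reading comes with each control period).
- grab_frame(name): name is "scene" or "top" or "wrist"; returns the picture (400x640x3 uint8, red, green, blue); there is no depth.
- camera_info(name): a dict with "K" (3x3 intrinsics, pixels), "dist" ([k1, k2, p1, p2, k3] as OpenCV has them; the pictures are not rectified), "eye" and "attitude" of the camera in the world; the wrist camera has in their place "mount" (4x4, takes a point from camera to tool coordinates, whose origin is the TCP and whose axes are the flange's). Camera axes: x right, y down, z forward; pixel columns grow to the right and rows downward; lengths in mm; the calibration is good to about 2 mm. A picture is of the moment at which its call begins: read the wrist's pose just before it. camera_info takes no time and is no camera call.
- hand_in(): hands the job in; it is judged then, once.
The state is a dict: "time_s": time; "qpos": joint angles; "joint_velocities": joint speeds; "tau": joint torques, N m; "eef_pos": TCP position; "tcp_rot": TCP orientation; "ft_force": force on the tool from outside, world axes, zero at the start; "ft_torque": the same for the moment, N m; "gripper_width": finger opening in mm; "grasp_force": force on a finger pad.
Only numpy, scipy, OpenCV 4.12 (cv2) and the standard library are available. Lean on these libraries where they do the work, as an engineer would, in place of code of your own. Each camera call takes 0.05 s, during which the arm holds its last target. There are 200 camera calls.

## Working session

There is one attempt and no reset: what is moved stays moved. The work goes in short steps, Python scripts to look and compute and a shell command to move; the robot and the scene stay as the last step left them, time stands still between calls to the robot, and variables do not carry over. Pictures are saved under pics/ and viewed, at most 10 in all, crops included, and the job is handed in when it is done.

```bash
mkdir -p pics
cat > h.py <<'E'
import numpy as np, cv2
from scipy.spatial.transform import Rotation as R
from cell import *
def save(n,f):
    im=grab_frame(n); cv2.imwrite(f'pics/{f}.png',im[:,:,::-1]); return im
def toolpose():
    s=get_state(); return np.array(s['eef_pos']),R.from_euler('xyz',s['tcp_rot'],degrees=True)
E
python3 - <<'E'
from h import *
for n in('scene','top','wrist'): print({k:np.round(v,3).tolist() for k,v in camera_info(n).items() if k!='name'} )
s=get_state(); print(s)
save('scene','s0');save('top','t0')
E
```

```text
{'K': [[373.039, 0.0, 319.518], [0.0, 373.039, 198.044], [0.0, 0.0, 1.0]], 'dist': [-0.06, 0.0, 0.0, 0.0, 0.0], 'eye': [1479.994, -293.491, 1149.121], 'attitude': [-136.773, 0.776, 70.422]}
{'K': [[519.628, 0.0, 308.261], [0.0, 519.628, 198.583], [0.0, 0.0, 1.0]], 'dist': [-0.057, 0.0, 0.0, 0.0, 0.0], 'eye': [202.197, 47.784, 1803.79], 'attitude': [-169.178, 0.302, -91.621]}
{'K': [[324.403, 0.0, 324.866], [0.0, 324.403, 195.554], [0.0, 0.0, 1.0]], 'dist': [0.003, 0.0, 0.0, 0.0, 0.0], 'mount': [[-0.001, -0.953, -0.303, 77.269], [1.0, -0.001, -0.001, 0.046], [0.0, -0.303, 0.953, -143.052], [0.0, 0.0, 0.0, 1.0]]}
{'time_s': 0.0, 'qpos': array([ 73.65373788,  29.12599972, -13.60681743,  86.01031062,
         7.20308228,  65.82689831,  -8.87073331]), 'joint_velocities': array([-0.03887219,  0.05396463,  0.01858204,  0.09139798, -0.03605717,
       -0.0564637 ,  0.03394697]), 'tau': array([-3.90083433e-04, -6.20593357e+01, -2.18673594e+00, -2.49656296e+01,
        1.27035260e-02,  1.19361296e-02,  2.45636267e-05]), 'eef_pos': array([ 237.78245519, -577.44183107,  230.41361574]), 'tcp_rot': array([-1.79895685e+02,  4.07650212e-03,  2.23891713e+01]), 'ft_force': array([-0.77774293, -0.17392673, -0.32090639]), 'ft_torque': array([ 0.01381392,  0.004991  , -0.00891768]), 'grasp_force': 0.0, 'gripper_width': 85.25988063784871}
```

View pics/s0.png

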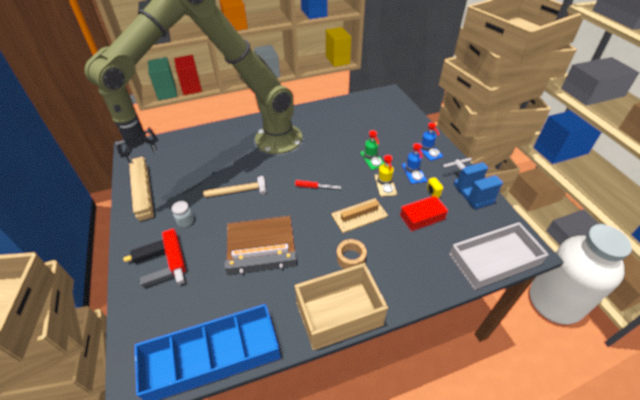

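View pics/t0.png

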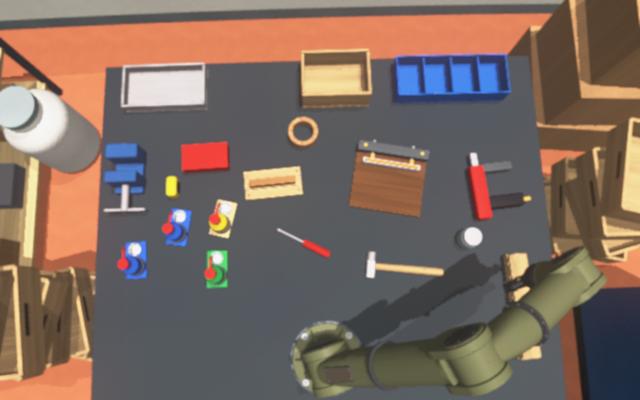

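The scene picture shows the yellow bottle at about (386,172), the panel at (360,213) and the jig at (260,243). In the top view they are at (222,217), (272,183) and (390,180). Next I'll take enlarged crops of the key parts.

Run:
```python
from h import *
t=cv2.imread('pics/t0.png');s=cv2.imread('pics/s0.png')
z=lambda im,x,y,w,h:cv2.resize(im[y:y+h,x:x+w],(400,300),interpolation=cv2.INTER_CUBIC)
o=np.vstack([np.hstack([z(t,195,190,60,45),z(s,360,145,60,45)]),np.hstack([z(t,340,130,100,75),z(s,215,210,100,75)])])
cv2.imwrite('pics/crops.png',o)
```

```text
(no output)
```

View pics/crops.png

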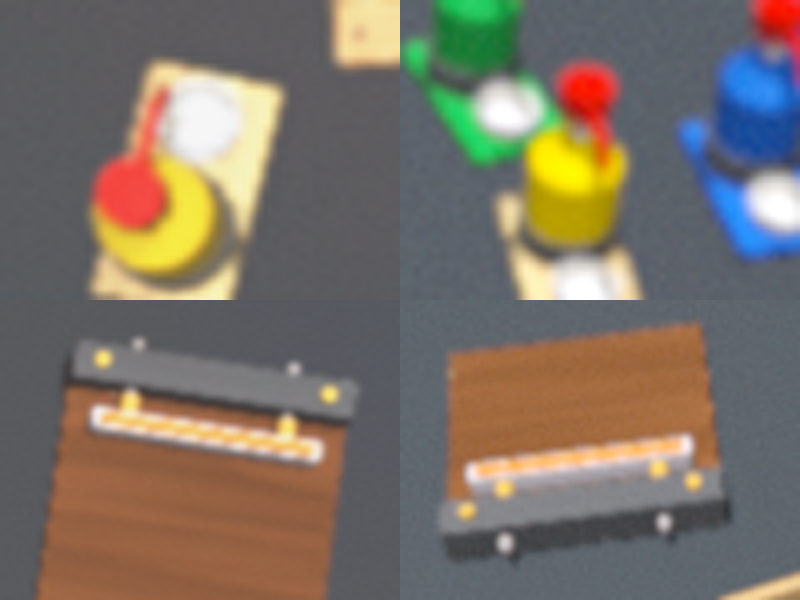

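The crops show the cap disc centred at about (214.5,218.5) in the top view and (388,158) in the scene view. The fence top runs from about (363,158) to (421,168) in the top view, with the bed below it.

```bash
cat >> h.py <<'E'
def ray(n,px,pose=None):
    c=camera_info(n); K=np.array(c['K']); d=np.array(c['dist'])
    p=cv2.undistortPoints(np.array([[px]],float),K,d)[0,0]; v=np.array([p[0],p[1],1.])
    if 'eye' in c: return np.array(c['eye']),R.from_euler('xyz',c['attitude'],degrees=True).apply(v)
    t,r=pose; M=np.array(c['mount']); return t+r.apply(M[:3,3]),r.apply(M[:3,:3]@v)
def onz(n,px,z,pose=None):
    o,v=ray(n,px,pose); return (o+v*(z-o[2])/v[2])
def tri(a,b):
    (o1,v1),(o2,v2)=a,b
    k=np.linalg.lstsq(np.c_[v1,-v2],o2-o1,rcond=None)[0]; p,q=o1+k[0]*v1,o2+k[1]*v2
    return (p+q)/2,np.linalg.norm(p-q)
def comps(im,lo,hi,box,minA=20):
    h=cv2.cvtColor(np.ascontiguousarray(im),cv2.COLOR_RGB2HSV); m=cv2.inRange(h,lo,hi)
    k=np.zeros_like(m);x,y,w,hh=box;k[y:y+hh,x:x+w]=255;m&=k
    cs=[c for c in cv2.findContours(m,cv2.RETR_EXTERNAL,cv2.CHAIN_APPROX_NONE)[0] if cv2.contourArea(c)>=minA]
    return m,sorted(cs,key=cv2.contourArea,reverse=True)
E
python3 - <<'E'
from h import *
t=cv2.imread('pics/t0.png')[:,:,::-1];s=cv2.imread('pics/s0.png')[:,:,::-1]
# cap
print('cap tri',tri(ray('top',(214.5,218.5)),ray('scene',(388,158))), 'top142',onz('top',(214.5,218.5),142),'sc142',onz('scene',(388,158),142))
# panel board and batten
for n,im,box in(('top',t,(236,160,75,48)),('scene',s,(322,190,75,48))):
    m,cs=comps(im,(5,40,120),(30,255,255),box)
    r=cv2.minAreaRect(cs[0]); print(n,r); c=[onz(n,p,12) for p in cv2.boxPoints(r)]
    print(np.round(c,0)[:,:2].tolist(), np.mean(c,0).round(1), 'sides',np.linalg.norm(c[1]-c[0]),np.linalg.norm(c[2]-c[1]),'ang',[np.degrees(np.arctan2(*(c[i+1]-c[i])[[1,0]])) for i in(0,1)])
    m,cs=comps(im,(5,120,80),(18,255,215),box,10); print('batten',[ (cv2.minAreaRect(c)) for c in cs[:2]]); r=cv2.minAreaRect(cs[0]);c=[onz(n,p,50) for p in cv2.boxPoints(r)]
    print(np.round(c,0)[:,:2].tolist(),np.mean(c,0).round(1))
# fence stripe (white/orange bright)
L=onz('top',(363,158.9),39);Rr=onz('top',(420.5,168.3),39); print('fence',L,Rr,np.linalg.norm(L-Rr),(L+Rr)/2,np.degrees(np.arctan2(*(L-Rr)[[1,0]])))
# bed
m,cs=comps(t,(0,60,40),(20,255,160),(335,150,110,75)); r=cv2.minAreaRect(cs[0]); print('bed',r); c=[onz('top',p,12) for p in cv2.boxPoints(r)]
print(np.round(c,0)[:,:2].tolist(),[np.degrees(np.arctan2(*(c[i+1]-c[i])[[1,0]])) for i in(0,1)])
# other landmarks
for k,p,z in(('jar',(470,237),85),('roll',(303,131),48),('carton',(204,156),55),('tape',(172,187),62),('hamhead',(371,264),15),('hamend',(442,271),15),('sd1',(279,231),10),('sd2',(328,253),15),('greencap',(210,272),142),('bluecap',(168,229),142)): print(k,onz('top',p,z).round(0))
E
```

```text
cap tri (array([463.85480432, 354.00086324, 137.77227342]), np.float64(0.017352860223715696)) top142 [463.19420363 353.23200834 142.        ] sc142 [468.10141229 351.28509011 142.        ]
top ((272.3663330078125, 182.6633758544922), (29.851116180419922, 59.30421829223633), 84.2894058227539)
[[652.0, 282.0], [668.0, 72.0], [560.0, 64.0], [545.0, 272.0]] [606.1 172.7  12. ] sides 210.7434483336465 108.24647269140864 ang [np.float64(-85.84121317102267), np.float64(-175.91763295243211)]
batten [((271.598388671875, 184.08197021484375), (2.2633931636810303, 45.177337646484375), 84.80557250976562)]
[[591.0, 251.0], [601.0, 95.0], [593.0, 95.0], [583.0, 250.0]] [592.3 172.8  50. ]
scene ((359.2428283691406, 214.69815063476562), (23.57135772705078, 53.54886245727539), 70.82099914550781)
[[557.0, 64.0], [539.0, 298.0], [661.0, 273.0], [673.0, 52.0]] [607.7 171.6  12. ] sides 235.20293901852247 124.27029298371042 ang [np.float64(94.38076457612434), np.float64(-11.640134460516952)]
batten [((359.9761657714844, 212.1016845703125), (7.176069736480713, 39.74039840698242), 73.44293212890625)]
[[611.0, 84.0], [608.0, 248.0], [644.0, 240.0], [646.0, 78.0]] [627.1 162.7  50. ]
fence [ 675.83131961 -148.54915176   39.        ] [ 636.12270682 -348.49760084   39.        ] 203.85327129533366 [ 655.97701322 -248.5233763    39.        ] 78.76753399475382
bed ((387.88922119140625, 183.53515625), (72.9384994506836, 57.03031921386719), 8.972626686096191)
[[514.0, -89.0], [718.0, -129.0], [669.0, -385.0], [467.0, -339.0]] [np.float64(-11.274417225635005), np.float64(-100.92686002938301)]
jar [ 385. -488.   85.]
roll [781.  59.  48.]
carton [699. 407.  55.]
tape [590. 516.  62.]
hamhead [ 310. -161.   15.]
hamend [ 278. -403.   15.]
sd1 [434. 152.  10.]
sd2 [352. -15.  15.]
greencap [291. 367. 142.]
bluecap [433. 504. 142.]
```

```bash
cat >> h.py <<'E'
def delta(*wps):
    "world [x,y,z,yaw] (mm,deg), pointing down -> shift m, turn deg in the present tool axes"
    p,r=toolpose()
    for x,y,z,yaw in wps:
        print((r.inv().apply(np.array([x,y,z])-p)/1000).round(4).tolist(),(r.inv()*R.from_euler('xyz',[180,0,yaw],degrees=True)).as_rotvec(degrees=True).round(2).tolist())
E
python3 -c "
from h import *
delta((590,-190,300,78.8),(560,120,300,94.3))"
```

```text
[0.4732, -0.2242, -0.0691] [-0.08, -0.04, -56.41]
[0.5636, -0.5223, -0.0687] [-0.08, -0.06, -71.91]
```

```bash
python3 -m handwheel '[[[0.2,-0.08,-0.069],[0,0,-25],0],[[0.2,-0.08,-0.069],[0,0,-25],0],[[0.2,-0.08,-0.069],[0,0,-25],0],[[0.2,-0.08,-0.069],[0,0,-25],0],[[0.473,-0.224,-0.069],[0,0,-56.4],0],[[0.473,-0.224,-0.069],[0,0,-56.4],0],[[0.473,-0.224,-0.069],[0,0,-56.4],0],[[0.473,-0.224,-0.069],[0,0,-56.4],0],[[0.473,-0.224,-0.069],[0,0,-56.4],0],[[0.473,-0.224,-0.069],[0,0,-56.4],0],[[0.473,-0.224,-0.069],[0,0,-56.4],0],[[0.473,-0.224,-0.069],[0,0,-56.4],0],[[0.473,-0.224,-0.069],[0,0,-56.4],0],[[0.473,-0.224,-0.069],[0,0,-56.4],0],[[0.473,-0.224,-0.069],[0,0,-56.4],0],[[0.473,-0.224,-0.069],[0,0,-56.4],0]]'
python3 - <<'E'
from h import *
p=toolpose(); save('wrist','w1'); np.savez('w1.npz',p=p[0],q=p[1].as_quat()); print(p[0],p[1].as_euler('xyz',True))
delta((590,-190,300,78.8),(560,230,300,94.3))
E
```

```text
time_s: 1.43
eef_pos: [589.5, -191.3, 299.6]
tcp_rot: [-179.9, 0.0, 78.8]
ft_force: [-0.2, -0.0, -0.8]
gripper_width: 85.1
grasp_force: 0.0
[ 589.53397615 -191.32309423  299.64192254] [-1.79920691e+02  4.68878343e-02  7.87751436e+01]
[0.0023, 0.0004, -0.0002] [-0.07, 0.06, -0.11]
[0.4082, -0.1114, -0.0005] [-0.08, 0.05, -15.61]
```

View pics/w1.png

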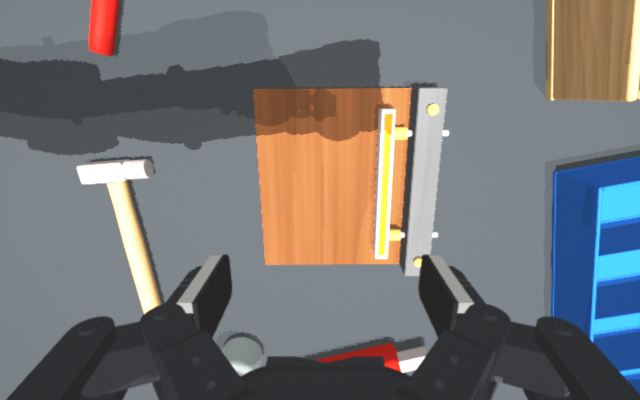

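The fence runs from (388,109) to (382,259) in the wrist image. The bed's front edge is at x≈254–265 and the steel block at x≈425.

Run:
```python
from h import *
d=np.load('w1.npz');P=(d['p'],R.from_quat(d['q']));im=cv2.imread('pics/w1.png')[:,:,::-1]
for v in(105,107,109,111,180,256,258,260,262): print(v,im[v,372:396].tolist() if v==180 else im[v,378:392:4].tolist())
h=cv2.cvtColor(im,cv2.COLOR_RGB2HSV)
m,cs=comps(im,(20,180,200),(30,255,255),(370,100,25,165),50)
r=cv2.minAreaRect(cs[0]);b=np.array([onz('wrist',p,39,P)[:2] for p in cv2.boxPoints(r)]);print('stripe',r,b.round(1).tolist(),b.mean(0))
# bed: left edge
m,cs=comps(im,(3,100,60),(18,255,255),(245,80,170,190),1000)
r=cv2.minAreaRect(cs[0]);b=np.array([onz('wrist',p,12,P)[:2] for p in cv2.boxPoints(r)]);print('bed',r,b.round(1).tolist())
pts=[(np.nonzero(m[v])[0].min(),v) for v in range(100,260,5)];q=np.array([onz('wrist',p,12,P)[:2] for p in pts])
k=np.polyfit(q[:,1],q[:,0],1);print('front edge x=',k,np.degrees(np.arctan(k[0])))
for rng,f in(((280,370),'min'),((280,370),'max')):
    pts=[(u,getattr(np.nonzero(m[:,u])[0],f)()) for u in range(*rng,5)];q=np.array([onz('wrist',p,12,P)[:2] for p in pts]);k=np.polyfit(q[:,0],q[:,1],1);print('side',k,np.degrees(np.arctan(k[0])))
```

```text
105 [[125, 79, 52], [131, 83, 55], [147, 93, 58], [186, 115, 72]]
107 [[124, 79, 51], [129, 85, 60], [145, 94, 65], [171, 110, 73]]
109 [[129, 93, 73], [225, 215, 218], [242, 234, 236], [242, 234, 236]]
111 [[132, 100, 83], [252, 250, 250], [255, 255, 255], [255, 255, 255]]
180 [[215, 134, 83], [214, 134, 83], [214, 133, 84], [186, 126, 93], [168, 143, 136], [177, 166, 167], [241, 238, 239], [255, 255, 255], [255, 255, 255], [255, 255, 255], [255, 254, 151], [255, 254, 85], [255, 254, 84], [255, 254, 83], [255, 254, 82], [255, 254, 83], [255, 255, 176], [255, 255, 255], [255, 255, 255], [255, 255, 255], [254, 228, 191], [248, 176, 109], [247, 170, 100], [248, 172, 103]]
256 [[255, 255, 255], [255, 255, 255], [255, 255, 255], [247, 169, 101]]
258 [[255, 255, 254], [255, 255, 254], [255, 254, 252], [247, 168, 100]]
260 [[248, 171, 102], [248, 172, 104], [248, 172, 105], [247, 170, 102]]
262 [[247, 169, 100], [248, 171, 102], [248, 170, 103], [246, 169, 101]]
stripe ((382.4377746582031, 230.99610900878906), (3.8674540519714355, 44.2262077331543), 3.5763344764709473) [[635.9, -337.5], [649.0, -274.0], [653.9, -275.3], [641.1, -338.9]] [ 644.96766084 -306.42601018]
bed ((332.0, 176.0), (176.0, 158.0), 90.0) [[516.0, -92.5], [711.1, -131.5], [681.9, -379.8], [450.6, -333.9]]
front edge x= [1.94291554e-01 5.33708924e+02] 10.995099790084696
side [-0.18346167  0.18846972] -10.395971622145897
side [-1.82918643e-01 -2.52574157e+02] -10.365868725776135
```

Run:
```python
from h import *
d=np.load('w1.npz');P=(d['p'],R.from_quat(d['q']));im=cv2.imread('pics/w1.png')[:,:,::-1].astype(int)
b=im[:,:,2].copy(); r=im[:,:,1]
L=[];Rg=[]
for v in range(113,256,3):
    row=r[v,368:400]; on=np.nonzero(row>215)[0]
    # subpixel left edge
    i=on[0]; f=(215-row[i-1])/(row[i]-row[i-1]); L.append(onz('wrist',(368+i-1+f,v),39,P)[:2]); Rg.append(onz('wrist',(368+on[-1],v),39,P)[:2])
L=np.array(L);Rg=np.array(Rg)
for q in(L,Rg):
    k=np.polyfit(q[:,1],q[:,0],1);res=q[:,0]-np.polyval(k,q[:,1]);print('edge',k,np.degrees(np.arctan(k[0])),res.std())
A=onz('wrist',(384,108.7),39,P);B=onz('wrist',(378.5,259.3),39,P);print(A,B,np.linalg.norm(A-B),(A+B)/2)
a=np.radians(-10.8);ux=np.array([np.cos(a),np.sin(a)]);uy=np.array([-np.sin(a),np.cos(a)])
print('front edge along ux',(L@ux).mean(),(L@ux).std(),'centre along uy',((A+B)/2)[:2]@uy,'bed front',np.array([533.709+.19429*-230,-230])@ux)
print('corner-ends uy',A[:2]@uy,B[:2]@uy)
delta((560,230,300,94.3))
```

```text
edge [1.96439369e-01 6.95499398e+02] 11.113636203783301 0.19313457561973105
edge [1.74446239e-01 7.09817488e+02] 9.89545725282278 4.001155875554464
[ 669.84793484 -147.63341967   39.        ] [ 633.59778963 -347.09087503   39.        ] 202.7248123117435 [ 651.72286223 -247.36214735   39.        ]
front edge along ux 681.8373217546 0.359523362353511 centre along uy -120.8599969862107 bed front 523.4580729667367
corner-ends uy -19.50143932256857 -222.21855464985285
[0.4082, -0.1114, -0.0005] [-0.08, 0.05, -15.61]
```

```bash
python3 -m handwheel '[[[0.408,-0.111,0],[0,0,-15.6],0],[[0.408,-0.111,0],[0,0,-15.6],0],[[0.408,-0.111,0],[0,0,-15.6],0],[[0.408,-0.111,0],[0,0,-15.6],0],[[0.408,-0.111,0],[0,0,-15.6],0],[[0.408,-0.111,0],[0,0,-15.6],0],[[0.408,-0.111,0],[0,0,-15.6],0],[[0.408,-0.111,0],[0,0,-15.6],0],[[0.408,-0.111,0],[0,0,-15.6],0],[[0.408,-0.111,0],[0,0,-15.6],0],[[0.408,-0.111,0],[0,0,-15.6],0],[[0.408,-0.111,0],[0,0,-15.6],0],[[0.408,-0.111,0],[0,0,-15.6],0],[[0.408,-0.111,0],[0,0,-15.6],0]]'
python3 - <<'E'
from h import *
p=toolpose(); save('wrist','w2'); np.savez('w2.npz',p=p[0],q=p[1].as_quat())
E
```

```text
time_s: 2.65
eef_pos: [561.4, 228.2, 300.1]
tcp_rot: [180.0, 0.1, 94.2]
ft_force: [0.4, -1.0, -0.3]
gripper_width: 85.3
grasp_force: 0.0
```

View pics/w2.png

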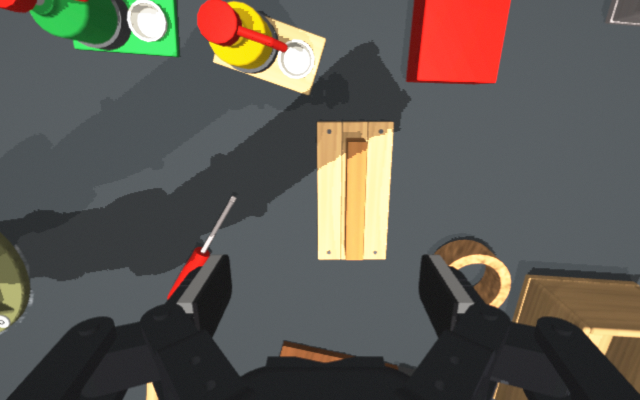

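The red cap is at (219,21). The panel board's corners are (317,122), (394,122), (387,259) and (318,260), and its batten top is the brown strip at x≈346–366.

Run:
```python
from h import *
d=np.load('w2.npz');P=(d['p'],R.from_quat(d['q']));im=cv2.imread('pics/w2.png')[:,:,::-1]
m,cs=comps(im,(0,180,150),(4,255,255),(192,0,52,60),100)
# cap disc: erode away spout
e=cv2.morphologyEx(m,cv2.MORPH_OPEN,cv2.getStructuringElement(cv2.MORPH_ELLIPSE,(19,19)));c=max(cv2.findContours(e,0,1)[0],key=cv2.contourArea)
cc,rad=cv2.minEnclosingCircle(c);print('cap',cc,rad,onz('wrist',cc,142,P),tri(ray('wrist',cc,P),ray('top',(214.5,218.5))),tri(ray('wrist',cc,P),ray('scene',(388,158))))
b=np.array([onz('wrist',p,12,P)[:2] for p in((317,122),(394,122),(387,259),(318,260))]);print('board',b.round(1).tolist(),b.mean(0),[np.degrees(np.arctan2(*(b[i]-b[j])[::-1])) for i,j in((0,3),(1,2),(1,0),(2,3))])
h=cv2.cvtColor(im,cv2.COLOR_RGB2HSV)
print(im[200,310:396:2].tolist())
for v in(150,180,200,220,240): print(v,h[v,338:372].tolist()[::2])
```

```text
cap (216.5, 21.0) 22.655120849609375 [461.67952515 355.039473   142.        ] (array([462.70871702, 353.6119785 , 145.01565837]), np.float64(1.8392780248399065)) (array([459.08360348, 356.71075567, 133.18826631]), np.float64(0.5413039742068035))
board [[547.8, 267.7], [647.6, 274.8], [664.3, 76.2], [562.1, 67.1]] [605.46037778 171.46595999] [np.float64(94.08712366848904), np.float64(94.80645018385736), np.float64(4.08133095592733), np.float64(5.050040998020639)]
[[91, 97, 101], [90, 96, 100], [92, 97, 100], [97, 100, 101], [254, 245, 178], [255, 252, 192], [255, 249, 185], [255, 249, 184], [255, 250, 188], [255, 252, 194], [255, 250, 188], [255, 253, 198], [255, 253, 203], [255, 253, 205], [255, 253, 205], [254, 241, 172], [253, 231, 156], [243, 202, 131], [172, 115, 65], [253, 200, 111], [254, 207, 114], [254, 210, 116], [254, 209, 115], [253, 204, 112], [253, 203, 112], [253, 205, 112], [254, 214, 118], [253, 208, 116], [255, 247, 179], [255, 251, 190], [255, 249, 184], [255, 249, 184], [255, 250, 188], [255, 252, 193], [255, 250, 188], [255, 252, 196], [255, 253, 203], [255, 253, 
[... 743 characters left out ...]
, [20, 139, 254], [20, 140, 254], [20, 142, 253], [19, 142, 253], [20, 142, 253], [21, 137, 254], [20, 138, 253], [27, 76, 255], [28, 65, 255], [27, 71, 255]]
220 [[29, 52, 255], [23, 97, 251], [25, 84, 254], [17, 123, 231], [15, 158, 236], [20, 143, 253], [20, 139, 254], [21, 138, 254], [20, 139, 254], [20, 141, 253], [20, 144, 253], [21, 138, 254], [22, 137, 254], [18, 137, 244], [28, 59, 255], [28, 68, 255], [28, 68, 255]]
240 [[29, 57, 255], [22, 106, 247], [25, 88, 254], [16, 133, 202], [15, 158, 239], [19, 142, 253], [20, 137, 254], [21, 138, 254], [21, 140, 254], [20, 141, 254], [20, 141, 254], [21, 135, 254], [20, 139, 254], [26, 89, 254], [29, 60, 255], [29, 62, 255], [29, 62, 255]]
```

```bash
python3 -c "
from h import *
delta((463,354,170,94.5),(463,354,140,94.5))"
```

```text
[0.1329, -0.0891, 0.1299] [0.0, 0.09, -0.35]
[0.1329, -0.0891, 0.1599] [0.0, 0.09, -0.35]
```

```bash
python3 -m handwheel '[[[0.133,-0.089,0.06],[0,0,0],255],[[0.133,-0.089,0.06],[0,0,0],255],[[0.133,-0.089,0.06],[0,0,0],255],[[0.133,-0.089,0.06],[0,0,0],255],[[0.133,-0.089,0.06],[0,0,0],255],[[0.133,-0.089,0.06],[0,0,0],255],[[0.133,-0.089,0.06],[0,0,0],255],[[0.133,-0.089,0.06],[0,0,0],255],[[0.133,-0.089,0.13],[0,0,0],255],[[0.133,-0.089,0.13],[0,0,0],255],[[0.133,-0.089,0.13],[0,0,0],255],[[0.133,-0.089,0.13],[0,0,0],255],[[0.133,-0.089,0.13],[0,0,0],255],[[0.133,-0.089,0.13],[0,0,0],255]]' 40
python3 - <<'E'
from h import *
p=toolpose(); im=save('wrist','w3'); np.savez('w3.npz',p=p[0],q=p[1].as_quat())
t=grab_frame('top'); w=cv2.resize(im,(600,375))
cv2.imwrite('pics/w3b.png',np.hstack([im[100:400,170:470],cv2.resize(t[180:240,190:250],(300,300),interpolation=cv2.INTER_CUBIC)])[:,:,::-1])
delta((463,354,140,94.5))
E
```

```text
time_s: 3.87
eef_pos: [462.9, 357.6, 172.5]
tcp_rot: [179.8, -0.1, 94.3]
ft_force: [1.1, -0.4, -0.3]
gripper_width: -0.2
grasp_force: 0.0
[-0.0037, 0.0002, 0.0321] [0.14, -0.1, -0.14]
```

View pics/w3b.png

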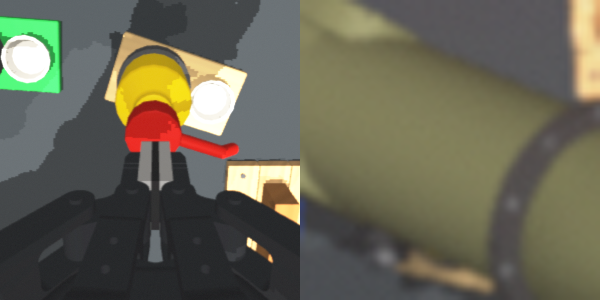

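The shut fingertips sit just above the red cap disc. In full-frame pixels the disc's centre column is about 322 and its far rim is at row 202.

Run:
```python
from h import *
d=np.load('w3.npz');P=(d['p'],R.from_quat(d['q']))
print(onz('wrist',(322,202),142,P),onz('wrist',(296,226),142,P),onz('wrist',(348,226),142,P),P[0]); delta((463,354,140,94.5))
```

```text
[459.60675845 375.87785091 142.        ] [445.65765709 360.17244678 142.        ] [475.64886901 362.37285256 142.        ] [462.85823647 357.55056297 172.46571005]
[-0.0037, 0.0002, 0.0321] [0.14, -0.1, -0.14]
```

```bash
python3 -m handwheel '[[[0,-0.001,0.015],[0,0,0],255],[[0,-0.001,0.028],[0,0,0],255],[[0,-0.001,0.028],[0,0,0],255],[[0,-0.001,0.028],[0,0,0],255],[[0,-0.001,0.028],[0,0,0],255]]'
```

```text
time_s: 4.38
eef_pos: [460.8, 357.3, 143.4]
tcp_rot: [179.9, -0.0, 94.4]
ft_force: [-0.5, 0.8, 0.3]
gripper_width: 0.3
grasp_force: 0.0
```

```bash
python3 -m handwheel '[[[0,0,0.004],[0,0,0],255],[[0,0,0.008],[0,0,0],255],[[0,0,0.008],[0,0,0],255],[[0,0,0.008],[0,0,0],255]]'
```

```text
time_s: 4.72
eef_pos: [461.1, 357.6, 134.9]
tcp_rot: [179.9, -0.1, 94.4]
ft_force: [0.8, 0.8, 6.0]
gripper_width: -0.2
grasp_force: 2.9
```

```bash
python3 -m handwheel '[[[0,0,0.003],[0,0,0],255],[[0,0,0.0055],[0,0,0],255],[[0,0,0.0055],[0,0,0],255],[[0,0,0.0055],[0,0,0],255],[[0,0,0.0055],[0,0,0],255],[[0,0,0.0055],[0,0,0],255]]'
```

```text
time_s: 5.22
eef_pos: [461.1, 357.6, 130.1]
tcp_rot: [179.9, -0.1, 94.4]
ft_force: [-1.0, -0.8, 9.6]
gripper_width: -0.2
grasp_force: 5.1
```

```bash
python3 -m handwheel '[[[0,0,0.0015],[0,0,0],255],[[0,0,0.0015],[0,0,0],255],[[0,0,0.0015],[0,0,0],255]]'; python3 -m handwheel '[[[0,0,-0.015],[0,0,0],255],[[0,0,-0.05],[0,0,0],255],[[0,0,-0.05],[0,0,0],255],[[0,0,-0.05],[0,0,0],255]]'
python3 - <<'E'
from h import *
delta((605.5,171.5,180,94.5),(605.5,171.5,110,94.5))
p=toolpose(); im=save('wrist','w4')
m,cs=comps(im,(0,180,150),(4,255,255),(200,0,250,300),100); print([cv2.boundingRect(c) for c in cs])
E
```

```text
time_s: 5.47
eef_pos: [461.2, 357.7, 129.9]
tcp_rot: [179.8, -0.1, 94.4]
ft_force: [-1.9, -3.2, 21.7]
gripper_width: -0.0
grasp_force: 10.8
time_s: 5.8
eef_pos: [461.2, 357.6, 178.9]
tcp_rot: [179.8, -0.1, 94.4]
ft_force: [0.0, -0.4, -0.5]
gripper_width: -0.1
grasp_force: 0.0
[-0.1966, 0.1297, -0.0011] [0.16, -0.1, -0.12]
[-0.1967, 0.1295, 0.0689] [0.16, -0.1, -0.12]
[(299, 206, 109, 48)]
```

```bash
python3 -m handwheel '[[[-0.1965,0.1295,-0.001],[0,0,0],0],[[-0.1965,0.1295,-0.001],[0,0,0],0],[[-0.1965,0.1295,-0.001],[0,0,0],0],[[-0.1965,0.1295,-0.001],[0,0,0],0],[[-0.1965,0.1295,-0.001],[0,0,0],0],[[-0.1965,0.1295,-0.001],[0,0,0],0],[[-0.1965,0.1295,-0.001],[0,0,0],0],[[-0.1965,0.1295,0.069],[0,0,0],0],[[-0.1965,0.1295,0.069],[0,0,0],0],[[-0.1965,0.1295,0.069],[0,0,0],0],[[-0.1965,0.1295,0.069],[0,0,0],0],[[-0.1965,0.1295,0.069],[0,0,0],0]]'
python3 - <<'E'
from h import *
grab_frame('wrist') if 0 else None
p=toolpose(); im=save('wrist','w5'); np.savez('w5.npz',p=p[0],q=p[1].as_quat())
delta((605.5,171.5,18,94.5))
E
```

```text
time_s: 6.85
eef_pos: [604.9, 171.7, 109.1]
tcp_rot: [180.0, -0.0, 94.4]
ft_force: [0.3, 0.6, 0.4]
gripper_width: 85.3
grasp_force: 0.0
[-0.0005, -0.0001, 0.0918] [0.11, -0.05, -0.08]
```

View pics/w5.png

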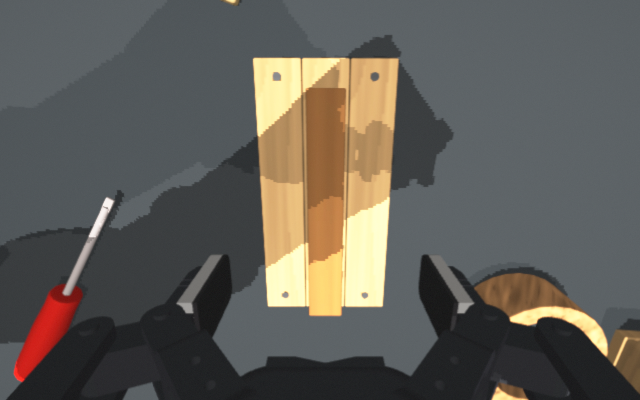

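The board's corners are now (254,58), (397,58), (384,306) and (267,307). The batten top's corners are (307,88), (345,88), (342,315) and (310,316).

Run:
```python
from h import *
d=np.load('w5.npz');P=(d['p'],R.from_quat(d['q']))
for z,c in((12,((254,58),(397,58),(384,306),(267,307))),(50,((307,88),(345,88),(342,315),(310,316)))):
    b=np.array([onz('wrist',p,z,P)[:2] for p in c]); print(b.mean(0).round(1),np.linalg.norm((b[0]+b[1]-b[2]-b[3])/2),np.degrees(np.arctan2(*(b[0]+b[1]-b[2]-b[3])[::-1])))
delta((605.5,171.5,18,94.3))
```

```text
[605.  171.6] 200.02926746670283 94.37775616838759
[605.3 171.8] 159.84053711105287 94.41004735608038
[-0.0005, -0.0001, 0.0918] [0.11, -0.05, 0.12]
```

```bash
python3 -m handwheel '[[[0,0,0.03],[0,0,0],0],[[0,0,0.06],[0,0,0],0],[[0,0,0.08],[0,0,0],0],[[0,0,0.091],[0,0,0],0],[[0,0,0.091],[0,0,0],0],[[0,0,0.091],[0,0,0],0],[[0,0,0.091],[0,0,0],255],[[0,0,0.091],[0,0,0],255],[[0,0,0.091],[0,0,0],255],[[0,0,0.091],[0,0,0],255],[[0,0,0.091],[0,0,0],255],[[0,0,0.091],[0,0,0],255],[[0,0,0.091],[0,0,0],255],[[0,0,0.091],[0,0,0],255],[[0,0,0.091],[0,0,0],255]]' 70
```

```text
time_s: 8.15
eef_pos: [605.3, 171.1, 18.0]
tcp_rot: [179.9, -0.0, 94.4]
ft_force: [0.1, -0.9, 4.7]
gripper_width: 23.3
grasp_force: 70.2
```

```bash
python3 -c "
from h import *
p,r=toolpose();print(p,r.as_euler('xyz',True))"
```

```text
[605.27539257 171.05819068  18.00279611] [ 1.79929370e+02 -8.01975427e-03  9.43838748e+01]
```

```bash
python3 -m handwheel '[[[0,0,-0.02],[0,0,0],255],[[0,0,-0.05],[0,0,0],255],[[0,0,-0.08],[0,0,0],255],[[0,0,-0.08],[0,0,0],255],[[0,0,-0.08],[0,0,0],255]]'
python3 -c "
from h import *
delta((583,-234.5,98,78.95),(583,-234.5,40,78.95))"
```

```text
time_s: 8.57
eef_pos: [605.3, 171.1, 98.4]
tcp_rot: [179.9, -0.0, 94.4]
ft_force: [-0.1, 0.1, -4.8]
gripper_width: 22.9
grasp_force: 69.7
[-0.4027, -0.0532, 0.0001] [0.13, -0.04, 15.43]
[-0.4028, -0.0533, 0.0581] [0.13, -0.04, 15.43]
```

```bash
python3 -m handwheel '[[[-0.02,-0.003,0],[0,0,1],255],[[-0.05,-0.007,0],[0,0,2],255],[[-0.08,-0.01,0],[0,0,3],255],[[-0.11,-0.014,0],[0,0,4],255],[[-0.14,-0.018,0],[0,0,5],255],[[-0.17,-0.022,0],[0,0,6.5],255],[[-0.2,-0.026,0],[0,0,8],255],[[-0.23,-0.03,0],[0,0,9],255],[[-0.26,-0.034,0],[0,0,10],255],[[-0.29,-0.038,0],[0,0,11],255],[[-0.32,-0.042,0],[0,0,12],255],[[-0.35,-0.046,0],[0,0,13],255],[[-0.38,-0.05,0],[0,0,14.5],255],[[-0.403,-0.053,0],[0,0,15.4],255],[[-0.403,-0.053,0],[0,0,15.4],255],[[-0.403,-0.053,0],[0,0,15.4],255],[[-0.403,-0.053,0],[0,0,15.4],255]]'
python3 - <<'E'
from h import *
p=toolpose(); im=save('wrist','w6'); np.savez('w6.npz',p=p[0],q=p[1].as_quat())
delta((583,-234.5,60,78.95),(583,-234.5,31,78.95)); print(p[0],p[1].as_euler('xyz',True))
E
```

```text
time_s: 9.98
eef_pos: [581.8, -233.9, 95.7]
tcp_rot: [-179.8, -0.1, 79.0]
ft_force: [0.1, -0.2, -3.4]
gripper_width: 23.2
grasp_force: 69.5
[-0.0011, 0.001, 0.0362] [-0.12, -0.08, 0.14]
[-0.0012, 0.0011, 0.0652] [-0.12, -0.08, 0.14]
[ 581.84906419 -233.93606744   95.71316061] [-1.79844832e+02 -7.99472045e-02  7.90219836e+01]
```

View pics/w6.png

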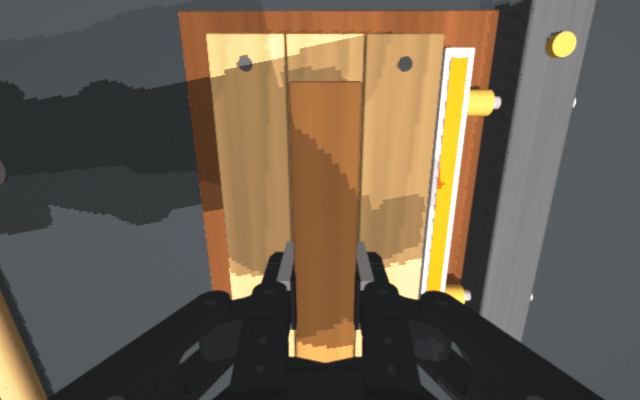

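The held panel is level, with its far end at row 34 and u from 207 to 443. The fence's far end is at row 48 (u from 447 to 474). I'll compare the two along the fence.

Run:
```python
from h import *
d=np.load('w6.npz');P=(d['p'],R.from_quat(d['q']));a=np.radians(-11.05);U=np.array([[np.cos(a),np.sin(a)],[-np.sin(a),np.cos(a)]])
f=lambda p,z:(U@onz('wrist',p,z,P)[:2]).round(1)
print('TCP',U@P[0][:2],'panel far',f((207,34.5),89.7),f((443,34.5),89.7),'batten far',f((290,81),127.7),f((362,81),127.7),'fence far',f((448,48.5),39),f((474,48.5),39))
im=cv2.imread('pics/w6.png')[:,:,::-1].astype(int)
for v in(60,100,140,200,260): print(v,''.join('%4d'%x for x in im[v,420:475,2]))
```

```text
TCP [ 615.89924155 -118.07853914] panel far [566.4 -17.7] [664.7 -17.8] batten far [604.4 -37.3] [627.7 -37.3] fence far [684.8 -17.1] [699.5 -17.1]
60  102 102 103 102 103 104 107 110 116 117 119 120 118 118 117 116 115 113 114 115 113 106 103 118 199 253 255 255 255 253 199  77  42  44  43  43  42  40  42  40  40  41  42  41  41  40  42 105 241 255 255 255 254 227 102
100  107 111 114 115 116 118 119 119 119 119 116 117 117 116 115 115 114 107 106 121 204 253 255 255 255 252 192  76  46  42  42  42  44  42  45  47  44  43  42  46  42  44  70 186 253 255 255 254 234 142 122 122 122 121 122
140  116 120 120 121 119 118 117 117 116 117 117 117 112 105 106 125 214 254 255 255 253 196  94  52  45  46  46  48  46  45  46  42  42  44  43  45  43  88 223 254 255 255 254 221  99  69  67  65  66  68  69  70  67  63  62
200   91  90  91  92 105 115 112 106 105 115 164 222 237 238 235 175  70  42  41  41  42  41  41  41  45  42  42  39  41  40 108 249 255 255 255 247 137  74  66  67  65  66  70  68  67  62  61  61  61  61  59  58  49  42  41
260  179 146 117 127 217 254 255 255 254 210  78  34  37  35  33  35  35  36  37  35  35  37  41 124 251 255 255 254 220  98  68  68  65  63  63  64  64  62  58  60  59  61  59  53  45  41  42  41  42  42  41  40  42  45  43
```

```bash
python3 -m handwheel '[[[0,0,0.02],[0,0,0],255],[[0,0,0.04],[0,0,0],255],[[0,0,0.055],[0,0,0],255],[[0,0,0.062],[0,0,0],255],[[0,0,0.062],[0,0,0],255],[[0,0,0.062],[0,0,0],255]]'; python3 -m handwheel '[[[0,0,0.002],[0,0,0],255],[[0,0,0.0035],[0,0,0],255],[[0,0,0.0035],[0,0,0],255],[[0,0,0.0035],[0,0,0],255]]'
```

```text
time_s: 10.53
eef_pos: [583.0, -233.8, 35.4]
tcp_rot: [-180.0, -0.0, 79.1]
ft_force: [1.5, -0.9, -2.9]
gripper_width: 23.2
grasp_force: 69.5
time_s: 10.87
eef_pos: [582.9, -235.1, 32.3]
tcp_rot: [180.0, 0.0, 79.0]
ft_force: [0.6, 0.7, -4.3]
gripper_width: 23.0
grasp_force: 69.5
```

```bash
python3 -m handwheel '[[[0,0,0.001],[0,0,0],255],[[0,0,0.0025],[0,0,0],255],[[0,0,0.0025],[0,0,0],255],[[0,0,0.0025],[0,0,0],255]]'
python3 -c "
from h import *
a=np.radians(-11.05);U=np.array([[np.cos(a),np.sin(a)],[-np.sin(a),np.cos(a)]]);p,r=toolpose();print(U@p[:2],r.as_euler('xyz',True),r.inv().apply([np.cos(a),np.sin(a),0]))"
```

```text
time_s: 11.2
eef_pos: [583.0, -235.1, 30.0]
tcp_rot: [180.0, 0.0, 79.0]
ft_force: [-1.7, 0.7, 4.3]
gripper_width: 23.4
grasp_force: 70.3
[ 617.23832164 -118.99997216] [1.79954986e+02 2.11476118e-02 7.89821549e+01] [-5.61208463e-04  9.99999534e-01  7.85850537e-04]
```

```bash
python3 -m handwheel '[[[0,0.003,-0.0006],[0,0,0],255],[[0,0.006,-0.0006],[0,0,0],255],[[0,0.01,-0.0006],[0,0,0],255],[[0,0.01,-0.0006],[0,0,0],255],[[0,0.01,-0.0006],[0,0,0],255]]'; python3 -m handwheel '[[[0,0.002,0],[0,0,0],255],[[0,0.004,0],[0,0,0],255],[[0,0.004,0],[0,0,0],255],[[0,0.004,0],[0,0,0],255]]'
```

```text
time_s: 11.62
eef_pos: [593.2, -237.0, 30.0]
tcp_rot: [179.9, -0.0, 79.0]
ft_force: [-1.0, -0.2, 2.8]
gripper_width: 23.0
grasp_force: 70.3
time_s: 11.95
eef_pos: [596.1, -237.5, 30.0]
tcp_rot: [-179.9, 0.0, 79.0]
ft_force: [-4.0, 1.1, 4.9]
gripper_width: 22.8
grasp_force: 70.8
```

```bash
python3 -m handwheel '[[[0,0.001,-0.0005],[0,0,0],255],[[0,0.002,-0.0005],[0,0,0],255],[[0,0.002,-0.0005],[0,0,0],255],[[0,0.002,-0.0005],[0,0,0],255]]'; python3 -m handwheel '[[[0,0.001,0],[0,0,0],255],[[0,0.002,0],[0,0,0],255],[[0,0.002,0],[0,0,0],255],[[0,0.002,0],[0,0,0],255]]'
```

```text
time_s: 12.28
eef_pos: [598.7, -238.0, 30.0]
tcp_rot: [180.0, -0.0, 79.0]
ft_force: [0.3, -0.5, -2.9]
gripper_width: 23.2
grasp_force: 69.5
time_s: 12.62
eef_pos: [599.5, -238.3, 30.2]
tcp_rot: [-179.9, 0.0, 79.0]
ft_force: [-4.7, 0.4, 1.4]
gripper_width: 23.3
grasp_force: 69.9
```

```bash
python3 -m handwheel '[[[0,0.001,0],[0,0,0],255],[[0,0.002,0],[0,0,0],255],[[0,0.002,0],[0,0,0],255],[[0,0.002,0],[0,0,0],255],[[0,0.002,0],[0,0,0],255]]'; python3 -m handwheel '[[[0,0.001,0],[0,0,0],255],[[0,0.002,0],[0,0,0],255],[[0,0.002,0],[0,0,0],255],[[0,0.002,0],[0,0,0],255],[[0,0.002,0],[0,0,0],255]]'
```

```text
time_s: 13.03
eef_pos: [600.6, -238.6, 30.2]
tcp_rot: [-179.8, 0.0, 79.0]
ft_force: [-7.8, 1.6, 3.2]
gripper_width: 22.9
grasp_force: 70.6
time_s: 13.45
eef_pos: [602.0, -238.9, 30.2]
tcp_rot: [-179.7, 0.0, 79.0]
ft_force: [-10.5, 1.2, 5.9]
gripper_width: 23.1
grasp_force: 70.9
```

```bash
python3 -m handwheel '[[[0,0.001,-0.0005],[0,0,0],255],[[0,0.002,-0.0008],[0,0,0],255],[[0,0.002,-0.0008],[0,0,0],255],[[0,0.002,-0.0008],[0,0,0],255],[[0,0.002,-0.0008],[0,0,0],255]]'
python3 - <<'E'
from h import *
a=np.radians(-11.05);U=np.array([[np.cos(a),np.sin(a)],[-np.sin(a),np.cos(a)]]);p,r=toolpose();print(U@p[:2],r.as_euler('xyz',True))
np.savez('w7.npz',p=p,q=r.as_quat());im=save('wrist','w7')
F=[]
for i in range(6):
    grab_frame('top'); F.append(get_state()['ft_force'])
F=np.array(F);print(F.mean(0),U@F.mean(0)[:2],F.std(0))
E
```

```text
time_s: 13.87
eef_pos: [603.6, -239.1, 30.4]
tcp_rot: [-179.7, 0.0, 79.0]
ft_force: [-8.2, 2.1, 2.1]
gripper_width: 22.9
grasp_force: 70.2
[ 638.20942146 -119.02128579] [-1.79681030e+02  2.87035825e-02  7.90219464e+01]
[-9.03393797  1.38825534  1.11674569] [-9.13253218 -0.36897723] [0.45676303 0.76396649 0.22086702]
```

View pics/w7.png

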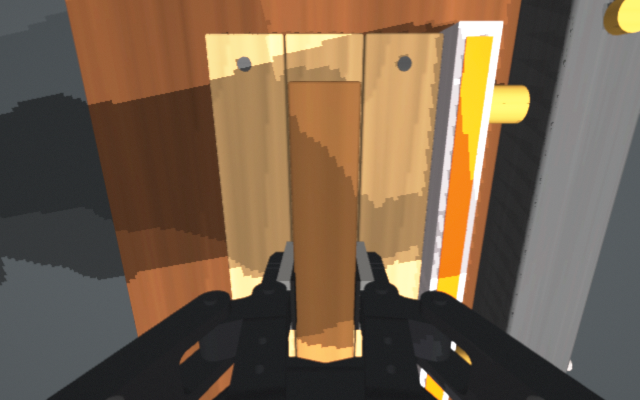

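The panel sits flush along the fence face, with its far end near the fence's end. The fence force is about 8–9 N, so I'll push about 3 mm more.

```bash
python3 -m handwheel '[[[0,0.001,-0.0001],[0,0,0],255],[[0,0.002,-0.0002],[0,0,0],255],[[0,0.003,-0.0003],[0,0,0],255],[[0,0.003,-0.0003],[0,0,0],255],[[0,0.003,-0.0003],[0,0,0],255],[[0,0.003,-0.0003],[0,0,0],255]]'
python3 - <<'E'
from h import *
a=np.radians(-11.05);U=np.array([[np.cos(a),np.sin(a)],[-np.sin(a),np.cos(a)]])
np.savez('w8.npz',p=toolpose()[0],q=toolpose()[1].as_quat());save('wrist','w8')
F=[]
for i in range(8):
    grab_frame('top'); F.append(get_state()['ft_force'])
F=np.array(F);p,r=toolpose();print(U@p[:2],p[2],r.as_euler('xyz',True),F.mean(0),U@F.mean(0)[:2])
def ends(w,pa,fe,zb):
    d=np.load(w+'.npz');P=(d['p'],R.from_quat(d['q']));f=lambda p,z:(U@onz('wrist',p,z,P)[:2]).round(1)
    print(w,'panel end',f(pa,zb),'fence end',f(fe,39))
ends('w7',(325,34.5),(480,23),24)
E
```

```text
time_s: 14.72
eef_pos: [605.5, -239.5, 30.5]
tcp_rot: [-179.6, 0.0, 79.0]
ft_force: [-11.8, 2.3, 2.8]
gripper_width: 23.2
grasp_force: 70.4
[ 640.16287791 -119.06449461] 30.43598681222094 [-1.79561484e+02  3.61190426e-02  7.90216196e+01] [-11.4959671    2.34053247   2.51775388] [-11.73143474   0.09375879]
w7 panel end [637.9 -18.7] fence end [695.4 -17.2]
```

```bash
python3 -c "
from cell import *
print(hand_in())"
```

```text
the job is handed in; nothing more can be done
None
```

I pressed the nozzle cap to its stop and let go. The panel is now held flat and flush against the fence, its ends about 1.5 mm off the fence's, with a steady push of about 11 N (estimated 6–8 mm of fence travel); the job is handed in, but no verdict came back.

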